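Free the sagging bolt and hold the stock crate's gate ajar

TASK

The barrel bolt on the stock crate's gate hangs from its last screw and its hooked nose has dropped behind the bent keeper. Take the bolt by its knob, lift it over the keeper's lip while drawing it back out of the keeper, without wrenching it against it, then pull the sprung gate open about 12 cm at its free edge. Finish while still holding the gate ajar there with the gripper, and leave the other wares where they are.

Things in the scene. Friction and masses are not known exactly. Their poses are not given: they have to be found in the camera images.
- crate: fixed wooden stock crate, 500 mm wide (y), 280 mm deep (x), posts 190 mm tall, two boards on top of its rear half at 200 mm; it stands turned up to 10 degrees on the table. Origin: underside, centre of its front face; x points into the crate (away from the front), y to its left seen from the robot, z up
- gate: slatted wooden gate filling the crate's front, 405 mm wide, 18 mm thick, its top edge 190 mm above the table, weight 1.4 kg. Origin on the vertical hinge line at its left (+y) end, at table height, in the plane of the front face; the leaf runs along the body's own -y, its own -x points out of the front face
- gate_swing (a joint): angle of the gate about its left hinges, rad: 0 shut, growing as the free (right) edge swings out towards the robot; 0.30 is about 12 cm at the free edge. Sprung hinges shut it with 0.54 N m at 0, growing by 0.9 N m per rad, so it closes when let go
- gate_hinge_top (a point): point on the hinge line at the height of the gate's top edge
- gate_free_top (a point): top front corner of the gate's free edge, 405 mm from the hinge line
- bolt: steel rod of the barrel bolt, 12 mm thick, 310 mm long, lying along the gate's top rail 14.5 mm in front of its face and 172 mm above the table when level; its right end is a hooked nose, turned down by 11 mm below the rod's underside, which stands beyond the keeper's lip. An upright steel knob rises from it. Axes as the gate's, tilted with the sag; origin on the gate's front plane at the rear screw, 165 mm from the hinge line
- bolt_knob (a point): centre of the bolt's upright knob: a steel cylinder 24 mm across and 29 mm tall, 52 mm above the rod's axis, on a stem 11 mm thick; at the start 185 mm from the rear screw (350 mm from the hinge line) and 14.5 mm in front of the gate's face, its lower end a little above the gate's top edge, clear all round
- bolt_nose (a point): lowest point of the bolt's hooked nose (12 mm thick along the rod)
- bolt_slide (a joint): how far the bolt is drawn along its own axis towards the hinge side (the gate's +y), m: 0 shot home, 0.060 fully drawn; stiff sliding of about 2 N. Unlifted, the hooked nose meets the keeper's lip after about 11 mm; the nose is out of the keeper from 0.040 on
- bolt_lift (a joint): tilt of the whole barrel bolt (plate, guides and rod) about the one screw left at its rear end, rad: 0 level, negative sagging (it rests on the lip near -0.05), stop at +0.035. Raising the nose over the lip needs the knob lifted about 8 mm at its starting place (12 mm is comfortable, the stop comes at about 15 mm); lifting takes about 4 N at the knob
- keeper: bent steel strap keeper on the crate's right post, 22 mm wide: over the post's top, down in front of the bolt and back under it, where the lower limb is bent up into a lip; opening 37 mm tall. Origin on the post's front face at the lip, level with the bolt's proper height; axes as the crate's
- keeper_lip (a point): top edge of the keeper's bent-up lip, 6 mm thick along the bolt, on which the sagging rod rests
- bead_jar: bystander: amber glass jar with a metal cap, 60 mm across, 85 mm tall, standing in front of the gate's hinge side; origin at the centre of its underside
- serving_bowl: bystander: terracotta bowl, 140 mm across, 55 mm tall, on the table to the right (-y) of the crate; origin at the centre of its underside
- awl: bystander: awl with a dark wooden handle, 150 mm long, lying in front and to the left of the crate; origin on its underside
- spool: bystander: empty wooden spool, 48 mm across, 58 mm tall, standing in front and to the right of the crate; origin at the centre of its underside
- stock_gourd: bystander: dried gourd, 100 mm across, 114 mm tall, inside the crate; origin at the centre of its underside
- stock_tin: bystander: tin with a paper band, 74 mm across, 100 mm tall, inside the crate; origin at the centre of its underside
- top_bowl: bystander: small dark wooden bowl, 110 mm across, 45 mm tall, on the crate's top boards; origin at the centre of its underside
- bangle: bystander: copper bangle, 72 mm across, 16 mm tall, lying on the table to the right, near the cash box; origin at the centre of its underside

How it is judged:
On the way, in this order (a step that is already met when the one before it is completed fails the run):
1. the bolt is lifted over the lip and drawn out of the keeper (slide over 39 mm) (value of joint bolt_slide above 0.039 m), for 0.1 s.
2. the gate is pulled ajar (over 0.20 rad) by the gripper (value of joint gate_swing above 0.2 rad and contact force between the fingers and gate above 0.8 N), for 0.2 s.
At the end, for the whole second after the job is handed in: The gate stands still (under 0.08 rad/s) at 0.20 to 0.45 rad (about 8 to 18 cm at its free edge), the bolt is still drawn by more than 39 mm, and the gripper's fingers are holding the gate or its bolt (contact over 0.8 N) (all of step 2 and value of joint gate_swing below 0.45 rad and value of joint bolt_slide above 0.039 m and velocity of joint gate_swing between -0.08 and 0.08 rad/s); the arm keeps its last pose, push and grip.
It fails at once if the bolt is wrenched against the keeper (over 40 N) (contact force between bolt and keeper above 40 N).
It fails at once if one of the other wares is shifted by more than 3 cm (distance of any of bead_jar, serving_bowl, awl, spool, stock_gourd, stock_tin, top_bowl, bangle from where it was at the start of the episode above 0.03 m).
It also fails if it takes over 35 s, if anything falls off the work surface, if the arm or the gripper's body presses on something with over 40 N, if the wrist force passes 120 N, or if a joint passes its speed limit or range.

ROBOT

A 6-joint arm with a two-finger parallel gripper is mounted at the origin on the work surface. World frame = base frame: x ahead of the robot, y to its left, z up, the work surface at z = 0. Lengths are in m, angles in rad, forces in N, time in s.
With the tool pointing down it reaches from about 0.35 to 1 m from the base axis. Payload 7.1 kg.
Tool frame: the origin (TCP) lies midway between the tips of the shut fingers; the grasp point (between the pads) lies 19 mm behind it (robot.hold_point_z is the distance from the TCP to the grasp point, in m); z points along the fingers, y is the direction in which the jaws open and shut (so a half turn about z gives the same grasp; the last joint's range is limited). The gripper opens to 85 mm and grips with 20 to 120 N. Pads are 22 mm wide; open, the fingers measure 114 mm over their backs; the gripper's body (76 mm by 85 mm) begins 54 mm behind the grasp point. The pads swing forward as they close: fully open they stand 13 mm farther back than shut.
Start: joints at [1.283, 0.423, 1.63, -0, 1.089, -0.019], TCP at [0.166, 0.603, 0.231] pointing down, gripper open.
Joint ranges: [-3, 3], [-0.9, 2.11], [0.09, 2.58], [-1.31, 4.45], [0.11, 2.69], [-2.54, 2.54]. Speed limits (rad/s): [2.39, 2.39, 3.01, 3.14, 3.14, 3.14].

INTERFACE

Orientations are given as a unit quaternion [x, y, z, w].
In Python, from plant import robot, cams gives the robot as it stands. The module is installed in compiled form; this text tells all that it offers.
- The arm moves only by the tool drive_tool, never from a script. Its argument "moves" is a list of rows, each a list of 7 numbers: the shift along the tool's x, y, z in mm, then the turn, a rotation vector about the tool's x, y, z in degrees, then the opening, from 0 (shut) to 1 (fully open). In form: [[tx, ty, tz, wx, wy, wz, fingers], ...]. A call has 1 to 10 rows; each row shifts and turns the commanded pose from where the row before left it, along the tool's axes as they then stand; what a row does not reach is not made up. A row lasts 1/10 s, in which the tool goes at most 50 mm and 8.59 degrees, less where a joint would pass 70% of its speed; a pose out of reach is approached as far as the arm can. A call is refused whole if a number of a shift passes 50 or a number of a turn 8.59, either way. A call with a gripper value outside its range is refused whole. The fingers move at their own pace and stop on an object; "squeeze" is the grip in N (left out, the last holds). Time passes only in rows, so rows that do not move let the fingers close. It gives the time, the measured TCP pose, the force and the opening at its end, in the units of the state.
- robot.sense(): the state, without advancing time (a new reading comes with each control period).
- cams.get_image(name): name is "scene" or "top" or "wrist"; returns the picture (384x512x3 uint8, red, green, blue); there is no depth.
- cams.camera_model(name): a dict with "vertical_fov" (degrees; the focal length in pixels is half the picture's height over the tangent of half this angle, whatever the lens; pixels are square), "cx", "cy" (the principal point, pixels), "T" (4x4, takes a point from camera to world coordinates). Camera axes: x right, y up, looking along -z (the intrinsics and any distortion apply to the point x, -y, -z); pixel columns grow to the right and rows downward; lengths in m; the calibration is good to about 2 mm. The wrist camera is an equidistant fisheye: a pixel r from the principal point sees the ray r / f radians off the axis. A picture is of the moment at which its call begins: read the wrist's pose just before it. camera_model takes no time and is no camera call; for the wrist camera it gives the pose at the moment of the call.
- robot.close_job(): hands the job in, once; it reports no verdict.
The state is a dict: "t": time; "joints": joint angles; "joint_velocities": joint speeds; "joint_torque": joint torques, N m; "tool_pos": TCP position; "ee_rot": TCP orientation; "wrist_force": force on the tool from outside, world axes, zero at the start; "ft_torque": the same for the moment, N m; "finger_gap": finger opening in m.
Only numpy, scipy, OpenCV 4.12 (cv2) and the standard library are available. Lean on these libraries where they do the work, as an engineer would, in place of code of your own. Each camera call takes 0.05 s, during which the arm holds its last target.

## Working session

There is one attempt and no reset: what is moved stays moved. The work goes in short steps, Python scripts to look and compute and a tool call to move; the robot and the scene stay as the last step left them, time stands still between calls to the robot, and variables do not carry over. Pictures are saved under pics/ and viewed, and the job is handed in when it is done.

Besides the shell and the picture viewer there is one more tool, called after ">>>" by a JSON object that holds its "op" and its "data". drive_tool: Moves the arm, as the interface text tells. Its arguments: {"type":"object","properties":{"moves":{"type":"array","items":{"type":"array","items":{"type":"number"}}},"squeeze":{"type":"number"}},"required":["moves"]}

```bash
mkdir -p pics; ls; python3 - <<'E'
from plant import robot,cams
import cv2,numpy as np
s=robot.sense();print(s)
for n in["scene","top","wrist"]:
    m=cams.camera_model(n);print(n,m["vertical_fov"],m["cx"],m["cy"],np.round(m["T"],4).tolist())
    im=cams.get_image(n);cv2.imwrite(f"pics/{n}0.png",im[:,:,::-1])
print(robot.hold_point_z)
E
```

```text
pics
{'t': 0.0, 'joints': array([ 1.28298611e+00,  4.23879519e-01,  1.63071441e+00, -1.37847135e-05,
        1.08858797e+00, -1.89820624e-02]), 'joint_velocities': array([-0.0014271 , -0.00145664,  0.00147841,  0.00063929,  0.00078136,
       -0.00031448]), 'joint_torque': array([ 8.79059407e-04, -5.57388425e+01, -2.81742293e+01,  2.55091965e-05,
        7.25059159e-03, -1.10042757e-05]), 'tool_pos': array([0.16580999, 0.60202309, 0.23051195]), 'ee_rot': array([ 1.34006482e-01,  9.90980137e-01, -7.86224195e-04, -1.15382272e-04]), 'wrist_force': array([ 1.18115031, -0.3244147 , -0.73239046]), 'ft_torque': array([-0.04037273,  0.06196863, -0.013028  ]), 'finger_gap': 0.08529666943766478}
scene 51.084819497480126 255.4021506703582 190.8358986129858 [[0.8826, -0.4129, 0.2247, 0.9216], [0.4699, 0.7618, -0.446, -0.6815], [0.013, 0.4992, 0.8664, 1.4162], [0.0, 0.0, 0.0, 1.0]]
top 55.679818930571294 261.06169422665783 188.9940082986142 [[0.0137, 0.986, -0.166, 0.389], [-0.9999, 0.0144, 0.0032, -0.0081], [0.0056, 0.166, 0.9861, 1.2163], [0.0, 0.0, 0.0, 1.0]]
wrist 65.70646984690485 254.83960578943106 191.9631300079337 [[0.265, -0.9263, -0.2677, 0.0979], [0.9643, 0.2543, 0.0743, 0.6212], [-0.0007, -0.2779, 0.9606, 0.3731], [0.0, 0.0, 0.0, 1.0]]
0.0187
```

View pics/scene0.png

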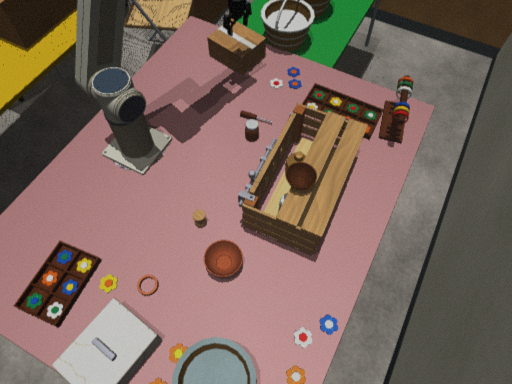

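View pics/top0.png

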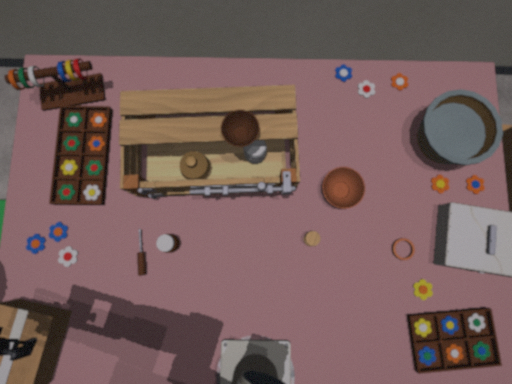

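View pics/wrist0.png

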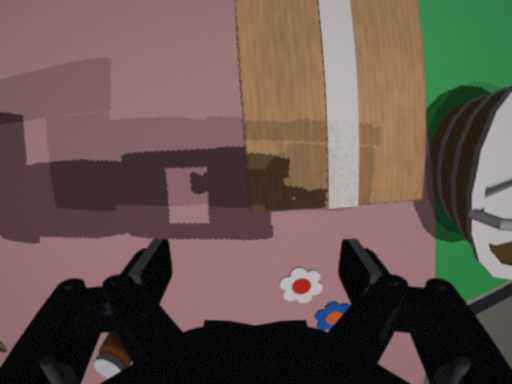

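The scene and top views show the crate, with the keeper at about (288,182) in top and the bolt rod running along row ~188. I'll zoom in on the knob.

```bash
python3 - <<'E'
import cv2
a=cv2.imread("pics/top0.png")[165:210,170:310];cv2.imwrite("pics/topz.png",cv2.resize(a,None,fx=5.5,fy=5.5,interpolation=cv2.INTER_CUBIC))
a=cv2.imread("pics/scene0.png")[130:220,220:320];cv2.imwrite("pics/scz.png",cv2.resize(a,None,fx=6,fy=6,interpolation=cv2.INTER_CUBIC))
E
```

```text
(no output)
```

View pics/topz.png

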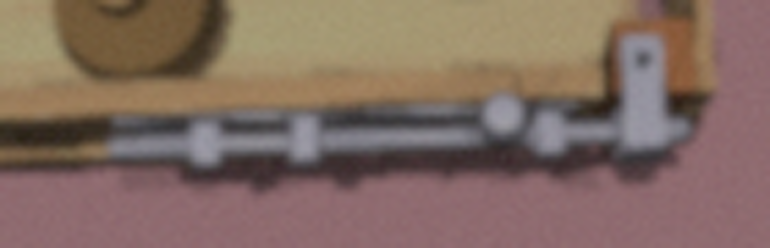

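View pics/scz.png

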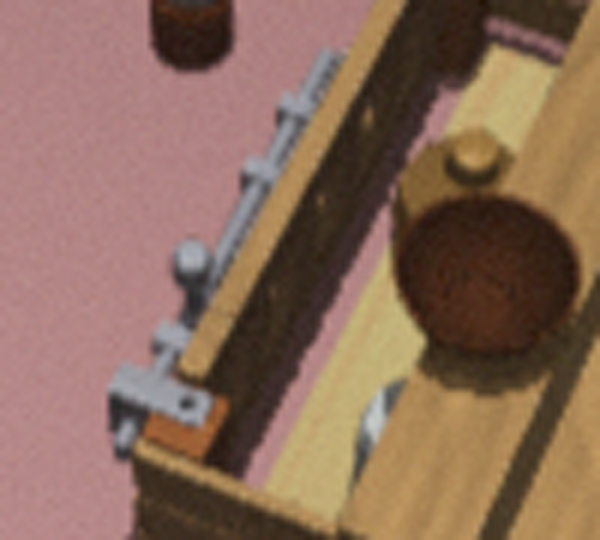

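The knob top sits at about (261.6,186.1) in top and (252,173) in scene. The keeper's strap hole is at (286.9,175.7) in top and (251.2,197.3) in scene. Next I triangulate both.

```bash
cat > h.py <<'E'
import numpy as np
from plant import robot,cams
from scipy.spatial.transform import Rotation as R
def ray(n,u,v,m=None):
    m=m or cams.camera_model(n);f=192/np.tan(np.radians(m["vertical_fov"])/2)
    x=(u-m["cx"]);y=(v-m["cy"])
    if n=="wrist":
        r=np.hypot(x,y);th=r/f
        d=np.array([np.sin(th)*x/r,-np.sin(th)*y/r,-np.cos(th)])
    else: d=np.array([x/f,-y/f,-1])
    T=np.array(m["T"]);d=T[:3,:3]@d;return T[:3,3],d/np.linalg.norm(d)
def onz(n,u,v,z,m=None):
    o,d=ray(n,u,v,m);return o+d*(z-o[2])/d[2]
def tri(*rs):
    A=np.zeros((3,3));b=np.zeros(3)
    for o,d in rs:
        P=np.eye(3)-np.outer(d,d);A+=P;b+=P@o
    p=np.linalg.solve(A,b);return p,[float(np.linalg.norm((np.eye(3)-np.outer(d,d))@(p-o))) for o,d in rs]
E
python3 - <<'E'
from h import *
print(tri(ray("top",261.4,185.9),ray("scene",251.8,172.8)))
print(tri(ray("top",286.7,175.5),ray("scene",251,197.1)))
t=lambda u,v,z:onz("top",170+u/5.5-.4,165+v/5.5-.4,z)
print("gate face top edge", t(112,120,.19),t(612,98,.19))
print("rod", t(120,142,.175),t(680,128,.175), np.degrees(np.arctan2(*(t(120,142,.175)-t(680,128,.175))[:2])))
print("inner gate edge",t(0,110,.19),t(590,75,.19), np.degrees(np.arctan2(*(t(0,110,.19)-t(590,75,.19))[:2])))
print("jar",onz("top",166,243,.085),"spool",onz("top",312,239,.058))
print(robot.sense()['ee_rot'], R.from_quat(robot.sense()['ee_rot']).as_matrix().round(3))
E
```

```text
(array([ 0.56595598, -0.01101553,  0.22495286]), [0.0017510941153689192, 0.0017510941153689999])
(array([ 0.60230988, -0.08347138,  0.19528854]), [0.0014351476296814683, 0.0014351476296812944])
gate face top edge [0.56627256 0.19221215 0.19      ] [ 0.58175036 -0.06806122  0.19      ]
rod [0.5571573  0.19038434 0.175     ] [ 0.56896495 -0.10496792  0.175     ] -2.2893628840628213
inner gate edge [0.57070406 0.25071747 0.19      ] [ 0.59382236 -0.05649113  0.19      ] -4.303555317304324
jar [0.40683508 0.27814525 0.085     ] spool [ 0.42610507 -0.17500851  0.058     ]
[ 1.33947493e-01  9.90988243e-01 -6.03884065e-04 -7.90986481e-05] [[-0.964  0.265 -0.   ]
 [ 0.265  0.964 -0.001]
 [-0.    -0.001 -1.   ]]
```

Knob top triangulates at 0.225 m (0.229 expected with the sag) and the keeper top at 0.195 m, so both are plausible. Crate yaw is about +4°. I'll turn the jaws along the gate's normal and rise before moving over.

>>> {"op": "drive_tool", "data": {"moves": [[0,0,-10,0,0,7.8,1],[0,0,-10,0,0,7.8,1],[0,0,-10,0,0,7.8,1],[0,0,-10,0,0,7.8,1],[0,0,-10,0,0,7.8,1],[0,0,-10,0,0,7.8,1],[0,0,-10,0,0,7.8,1],[0,0,-10,0,0,7.8,1],[0,0,-5,0,0,8,1]], "squeeze": 30}}

```text
t: 1.05
tool_pos: [0.166, 0.6027, 0.317]
ee_rot: [0.683, 0.731, 0.0, -0.0]
wrist_force: [-0.2, 0.4, -0.4]
finger_gap: 0.0853
```

```bash
cat >> h.py <<'E'
def rel(p):
    s=robot.sense();M=R.from_quat(s['ee_rot']).as_matrix()
    return (M.T@(np.array(p)-s['tool_pos'])*1000).round(1)
def st():
    s=robot.sense();M=R.from_quat(s['ee_rot']).as_matrix()
    print("t",round(s['t'],2),"p",s['tool_pos'].round(4),"F",s['wrist_force'].round(1),"gap",round(s['finger_gap'],4));print("x",M[:,0].round(3),"y",M[:,1].round(3),"z",M[:,2].round(3),"j",s['joints'].round(2))
E
python3 -c "
from h import *
st();print(rel([.55,0,.32]))"
```

```text
t 1.05 p [0.166  0.6027 0.317 ] F [-0.2  0.4 -0.4] gap 0.0853
x [-0.068  0.998  0.001] y [0.998 0.068 0.   ] z [ 0.     0.001 -1.   ] j [ 1.28  0.34  1.55 -0.    1.25  1.22]
[-627.3  342.4   -3.3]
```

>>> {"op": "drive_tool", "data": {"moves": [[-30,12,0,0,0,0,1],[-45,24,0,0,0,0,1],[-48,26,0,0,0,0,1],[-48,26,0,0,0,0,1],[-48,26,0,0,0,0,1],[-48,26,0,0,0,0,1],[-48,26,0,0,0,0,1],[-48,26,0,0,0,0,1],[-48,26,0,0,0,0,1],[-48,26,0,0,0,0,1]]}}

```text
t: 2.05
tool_pos: [0.4231, 0.1925, 0.3164]
ee_rot: [0.681, 0.733, 0.0, 0.0]
wrist_force: [0.4, 1.7, 0.4]
finger_gap: 0.0851
```

>>> {"op": "drive_tool", "data": {"moves": [[-48,26,0,0,0,0,1],[-45,26,0,0,0,0,1],[-40,26,0,0,0,0,1],[-20,20,0,0,0,0,1],[-10,0,0,0,0,0,1],[0,0,0,0,0,0,1]]}}

```text
t: 2.65
tool_pos: [0.5282, 0.0435, 0.3157]
ee_rot: [0.681, 0.732, -0.001, -0.001]
wrist_force: [0.2, -0.7, -0.2]
finger_gap: 0.0852
```

```bash
python3 -c "
from h import *
import cv2,pickle
st();m=cams.camera_model('wrist');im=cams.get_image('wrist');pickle.dump(m,open('m1.pkl','wb'));cv2.imwrite('pics/w1.png',im[:,:,::-1]);print(np.round(m['T'],3))"
```

```text
t 2.65 p [0.5282 0.0435 0.3157] F [ 0.2 -0.7 -0.2] gap 0.0852
x [-0.071  0.997  0.   ] y [ 0.997  0.071 -0.002] z [-0.002 -0.    -1.   ] j [ 0.06  0.19  1.75 -0.    1.2  -0.01]
[[ 0.997 -0.07  -0.018  0.523]
 [ 0.072  0.958  0.277  0.114]
 [-0.002 -0.277  0.961  0.458]
 [ 0.     0.     0.     1.   ]]
```

View pics/w1.png

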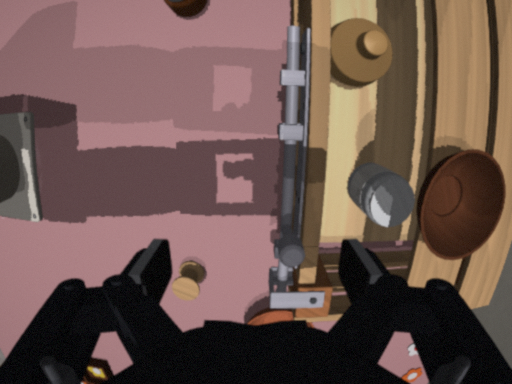

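The wrist view shows the knob top at about (291,253), the rod running up column ~291, the keeper at (290,300), and the spool at (187,285) well clear.

```bash
python3 - <<'E'
from h import *
import cv2,pickle
im=cv2.imread("pics/w1.png")[210:320,240:350];cv2.imwrite("pics/w1z.png",cv2.resize(im,None,fx=5.4,fy=5.4,interpolation=cv2.INTER_CUBIC))
m=pickle.load(open('m1.pkl','rb'))
w=ray("wrist",291,252,m)
print(tri(ray("top",261.4,185.9),ray("scene",251.8,172.8),w))
print(tri(ray("top",261.4,185.9),w),tri(ray("scene",251.8,172.8),w))
# gate front face via plate edge / rod axis on z
a=onz("wrist",293,30,.176,m);b=onz("wrist",289,235,.168,m);print(a,b,np.degrees(np.arctan2((a-b)[0],(a-b)[1])))
a=onz("wrist",329,40,.19,m);b=onz("wrist",329,235,.19,m);print(a,b)
E
```

```text
(array([ 0.56539141, -0.00944835,  0.22081803]), [0.002697326340509446, 0.001934116528410713, 0.0014589537219796512])
(array([ 0.56632962, -0.01217376,  0.21283938]), [0.00039349984322760954, 0.00039349984322752243]) (array([ 0.56525932, -0.00771443,  0.22079101]), [0.0007759635895918511, 0.0007759635895917298])
[0.55327955 0.19348616 0.176     ] [ 0.56906233 -0.01478624  0.168     ] -4.333563444161891
[0.58525765 0.18443822 0.19      ] [ 0.60650275 -0.00282128  0.19      ]
```

View pics/w1z.png

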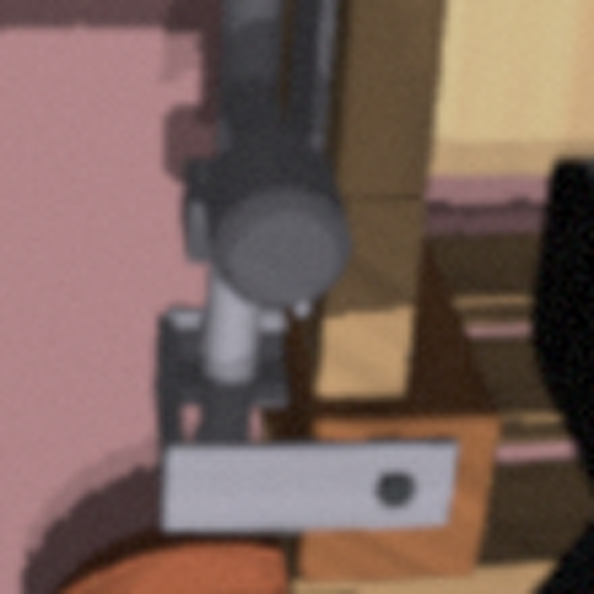

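```bash
python3 - <<'E'
from h import *
import pickle
m=pickle.load(open('m1.pkl','rb'))
w=ray("wrist",292,255,m)
print(tri(ray("top",261.4,185.9),ray("scene",251.8,172.8),w))
for z in(.22,.225,.229):print(onz("wrist",292,255,z,m),onz("top",261.4,185.9,z),onz("scene",251.8,172.8,z))
print(rel([.5665,-.0115,.26]),rel([.5665,-.0115,.202]))
E
```

```text
(array([ 0.5657343 , -0.01036677,  0.22323473]), [0.0019552180911227264, 0.001772960570151176, 0.0005931600922072699])
[ 0.56598435 -0.01148135  0.22      ] [ 0.56546063 -0.01214796  0.22      ] [ 0.56574531 -0.00697915  0.22      ]
[ 0.56509257 -0.00884466  0.225     ] [ 0.56457481 -0.01212751  0.225     ] [ 0.56723298 -0.00979851  0.225     ]
[ 0.56437915 -0.0067353   0.229     ] [ 0.56386616 -0.01211115  0.229     ] [ 0.56842312 -0.01205401  0.229     ]
[-58.6  34.6  55.8] [-58.7  34.7 113.8]
```

>>> {"op": "drive_tool", "data": {"moves": [[-20,10,5,0,0,0,1],[-25,14,15,0,0,0,1],[-13,10,20,0,0,0,1],[0,0,0,0,0,0,1],[0,0,0,0,0,0,1]]}}

```text
t: 3.2
tool_pos: [0.5658, -0.0096, 0.2762]
ee_rot: [0.68, 0.733, -0.0, -0.001]
wrist_force: [0.1, -0.1, 0.4]
finger_gap: 0.0854
```

```bash
python3 -c "
from h import *
import cv2,pickle
st();m=cams.camera_model('wrist');im=cams.get_image('wrist');pickle.dump(m,open('m2.pkl','wb'));cv2.imwrite('pics/w2.png',im[:,:,::-1])
cv2.imwrite('pics/w2z.png',cv2.resize(im[230:370,180:350,::-1],None,fx=4,fy=4,interpolation=cv2.INTER_CUBIC))"
```

```text
t 3.2 p [ 0.5658 -0.0096  0.2762] F [ 0.1 -0.1  0.4] gap 0.0854
x [-0.074  0.997  0.001] y [ 0.997  0.074 -0.002] z [-0.002  0.    -1.   ] j [-0.04  0.29  1.72  0.    1.14 -0.11]
```

View pics/w2z.png

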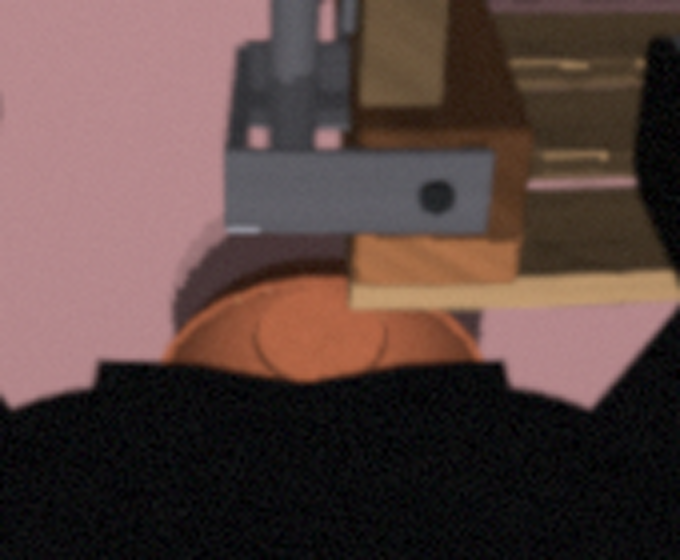

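View pics/w2.png

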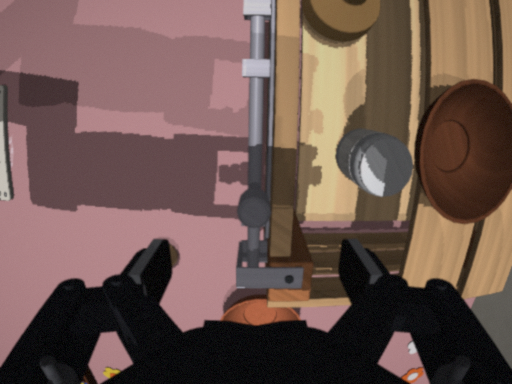

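Knob top is now at about (254,209), laterally centred between the fingers. I'll triangulate the two wrist views.

```bash
python3 - <<'E'
from h import *
import pickle,cv2
m=pickle.load(open('m1.pkl','rb'));m2=pickle.load(open('m2.pkl','rb'))
im=cv2.imread('pics/w2.png')
cv2.imwrite('pics/w2k.png',cv2.resize(im[180:240,225:285],None,fx=8,fy=8,interpolation=cv2.INTER_CUBIC))
w=ray("wrist",292,255,m);w2=ray("wrist",254,208,m2)
print(tri(w,w2),tri(w,w2,ray("top",261.4,185.9),ray("scene",251.8,172.8)))
for z in(.22,.225,.229):print(onz("wrist",254,208,z,m2))
E
```

```text
(array([ 0.56431068, -0.00425781,  0.23254971]), [0.0008056483670557263, 0.0008056483670555928]) (array([ 0.56557304, -0.00957852,  0.222009  ]), [0.000746084494180646, 0.002158553786574269, 0.002602712265666131, 0.0015778417203741618])
[ 0.56516916 -0.00803702  0.22      ]
[ 0.56506253 -0.00630203  0.225     ]
[ 0.56497723 -0.00491405  0.229     ]
```

View pics/w2k.png

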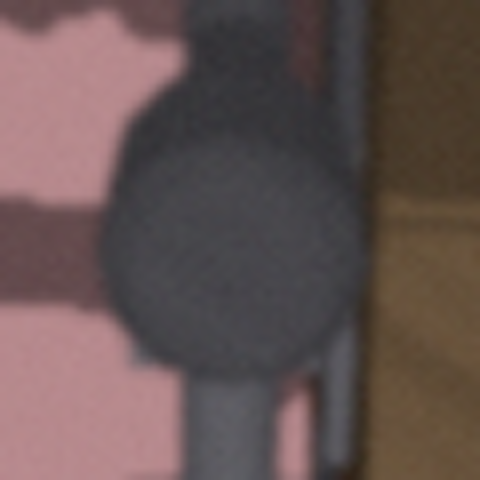

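The refined top centre (254,211) gives the knob at x 0.565, y −0.009, top about 0.225, so the TCP is already centred within 1 mm. Now I descend and close.

>>> {"op": "drive_tool", "data": {"moves": [[0,-0.5,20,0,0,0,1],[0,0,25,0,0,0,1],[0,0,20,0,0,0,1],[0,0,10,0,0,0,1],[0,0,0,0,0,0,1]]}}

```text
t: 3.75
tool_pos: [0.5655, -0.01, 0.201]
ee_rot: [0.68, 0.733, -0.0, -0.001]
wrist_force: [0.4, -0.6, -1.1]
finger_gap: 0.0852
```

>>> {"op": "drive_tool", "data": {"moves": [[0,0,0,0,0,0,0.5],[0,0,0,0,0,0,0.35],[0,0,0,0,0,0,0.2],[0,0,0,0,0,0,0.1],[0,0,0,0,0,0,0.1],[0,0,0,0,0,0,0.1],[0,0,0,0,0,0,0.1]], "squeeze": 30}}

```text
t: 4.45
tool_pos: [0.5662, -0.011, 0.2021]
ee_rot: [0.681, 0.733, -0.0, 0.0]
wrist_force: [-2.4, -0.1, 6.2]
finger_gap: 0.0225
```

```bash
python3 -c "
from h import *
import cv2
st();im=cams.get_image('wrist');cv2.imwrite('pics/w3.png',im[:,:,::-1])"
```

```text
t 4.45 p [ 0.5662 -0.011   0.2021] F [-2.4 -0.1  6.2] gap 0.0225
x [-0.073  0.997 -0.   ] y [ 0.997  0.073 -0.   ] z [-0. -0. -1.] j [-0.04  0.37  1.78 -0.    0.98 -0.11]
```

View pics/w3.png

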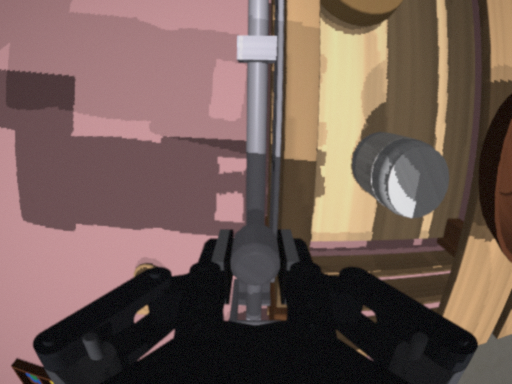

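The picture shows the knob at (256,255) held between the pads (gap 22.5 mm). Now a gentle lift.

>>> {"op": "drive_tool", "data": {"moves": [[0,0,-2,0,0,0,0.1],[0,0,-2,0,0,0,0.1],[0,0,-2,0,0,0,0.1],[0,0,-2,0,0,0,0.1],[0,0,0,0,0,0,0.1]], "squeeze": 40}}

```text
t: 5.0
tool_pos: [0.5657, -0.0104, 0.209]
ee_rot: [0.681, 0.733, -0.0, -0.001]
wrist_force: [-2.2, 4.4, -6.6]
finger_gap: 0.0219
```

```bash
python3 -c "
from h import *
st()"
```

```text
t 5.0 p [ 0.5657 -0.0104  0.209 ] F [-2.2  4.4 -6.6] gap 0.0219
x [-0.073  0.997  0.001] y [ 0.997  0.073 -0.001] z [-0.001  0.001 -1.   ] j [-0.04  0.37  1.78  0.    1.   -0.11]
```

>>> {"op": "drive_tool", "data": {"moves": [[0,0,-2,0,0,0,0.1],[0,0,-2,0,0,0,0.1],[0,0,0,0,0,0,0.1]]}}

```text
t: 5.3
tool_pos: [0.5656, -0.0095, 0.2128]
ee_rot: [0.681, 0.733, 0.0, -0.001]
wrist_force: [-1.2, 9.7, -8.5]
finger_gap: 0.0223
```

```bash
python3 -c "
from h import *
import cv2
st();
im=cams.get_image('scene');cv2.imwrite('pics/s4.png',cv2.resize(im[130:230,210:310,::-1],None,fx=6,fy=6,interpolation=cv2.INTER_CUBIC));im=cams.get_image('wrist');cv2.imwrite('pics/w4.png',im[:,:,::-1])"
```

```text
t 5.3 p [ 0.5656 -0.0095  0.2128] F [-1.2  9.7 -8.5] gap 0.0223
x [-0.073  0.997  0.002] y [ 0.997  0.073 -0.002] z [-0.002  0.002 -1.   ] j [-0.04  0.36  1.78  0.    1.01 -0.11]
```

View pics/s4.png

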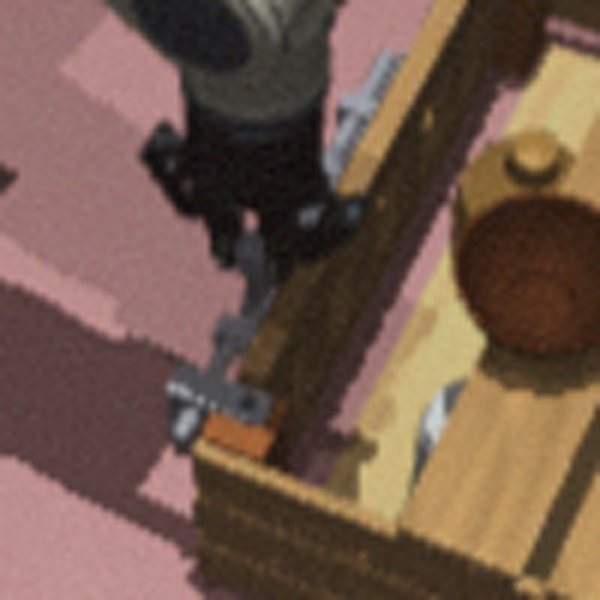

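View pics/w4.png

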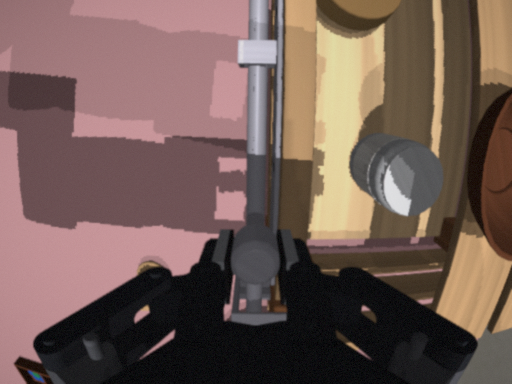

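The knob is up about 12 mm and still between the pads at (256,255); the +y force comes from the knob tilting towards the hinge. I'll begin the draw slowly and watch the force.

>>> {"op": "drive_tool", "data": {"moves": [[3,0,0,0,0,0,0.1],[3,0,0,0,0,0,0.1],[2,0,0,0,0,0,0.1]]}}

```text
t: 5.7
tool_pos: [0.5655, -0.0032, 0.2133]
ee_rot: [0.681, 0.733, -0.001, 0.0]
wrist_force: [-2.5, -3.2, -5.7]
finger_gap: 0.0219
```

>>> {"op": "drive_tool", "data": {"moves": [[2,0,0,0,0,0,0.1],[2,0,0,0,0,0,0.1],[2,0,0,0,0,0,0.1]]}}

```text
t: 6.0
tool_pos: [0.5651, 0.0031, 0.2133]
ee_rot: [0.681, 0.733, -0.0, -0.0]
wrist_force: [-3.4, -2.1, -5.7]
finger_gap: 0.0221
```

>>> {"op": "drive_tool", "data": {"moves": [[2,0,0,0,0,0,0.1],[2,0,0,0,0,0,0.1],[2,0,0,0,0,0,0.1]]}}

```text
t: 6.3
tool_pos: [0.5648, 0.0092, 0.2133]
ee_rot: [0.681, 0.733, -0.0, 0.0]
wrist_force: [-3.0, -2.8, -5.3]
finger_gap: 0.0225
```

It slides freely past the lip at about 3 N.

>>> {"op": "drive_tool", "data": {"moves": [[4,0,0,0,0,0,0.1],[5,0,0,0,0,0,0.1],[5,0,0,0,0,0,0.1],[5,0,0,0,0,0,0.1],[5,0,0,0,0,0,0.1]]}}

```text
t: 6.8
tool_pos: [0.5632, 0.0336, 0.2133]
ee_rot: [0.681, 0.733, 0.0, 0.0]
wrist_force: [-2.9, -1.9, -5.5]
finger_gap: 0.0226
```

>>> {"op": "drive_tool", "data": {"moves": [[5,0,0,0,0,0,0.1],[4,0,0,0,0,0,0.1],[3,0,0,0,0,0,0.1],[1,0,0,0,0,0,0.1],[0,0,0,0,0,0,0.1]]}}

```text
t: 7.3
tool_pos: [0.5623, 0.0464, 0.2133]
ee_rot: [0.681, 0.733, 0.0, -0.0]
wrist_force: [-1.0, 0.3, -5.5]
finger_gap: 0.0224
```

```bash
python3 -c "
from h import *
import cv2
st();
im=cams.get_image('top');cv2.imwrite('pics/t5.png',cv2.resize(im[150:230,200:310,::-1],None,fx=7,fy=7,interpolation=cv2.INTER_CUBIC))
im=cams.get_image('scene');cv2.imwrite('pics/s5.png',cv2.resize(im[130:230,210:310,::-1],None,fx=6,fy=6,interpolation=cv2.INTER_CUBIC));im=cams.get_image('wrist');cv2.imwrite('pics/w5.png',im[:,:,::-1])"
```

```text
t 7.3 p [0.5623 0.0464 0.2133] F [-1.   0.3 -5.5] gap 0.0224
x [-0.073  0.997  0.001] y [0.997 0.073 0.   ] z [ 0.     0.001 -1.   ] j [ 0.06  0.36  1.78  0.    1.   -0.01]
```

View pics/s5.png

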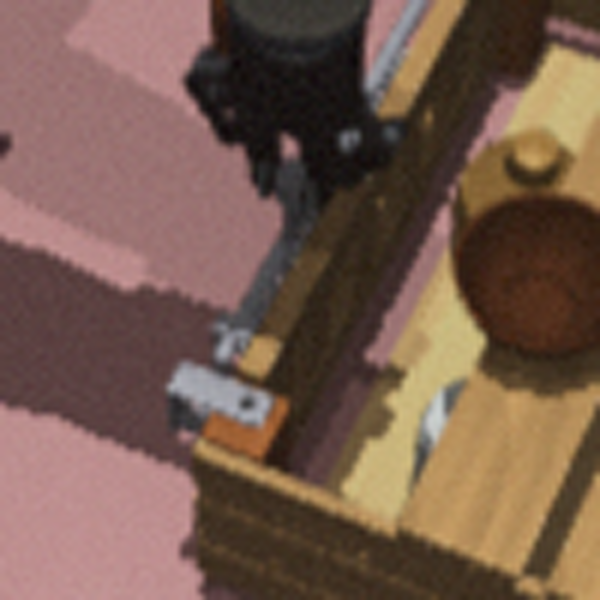

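View pics/w5.png

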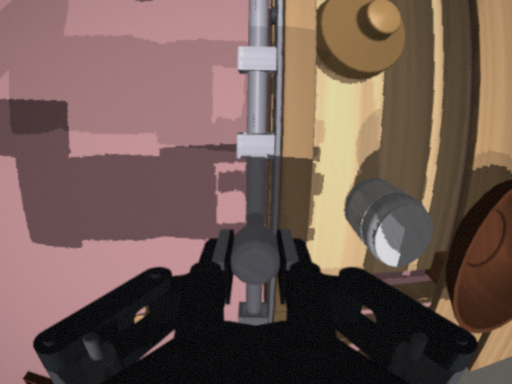

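View pics/t5.png

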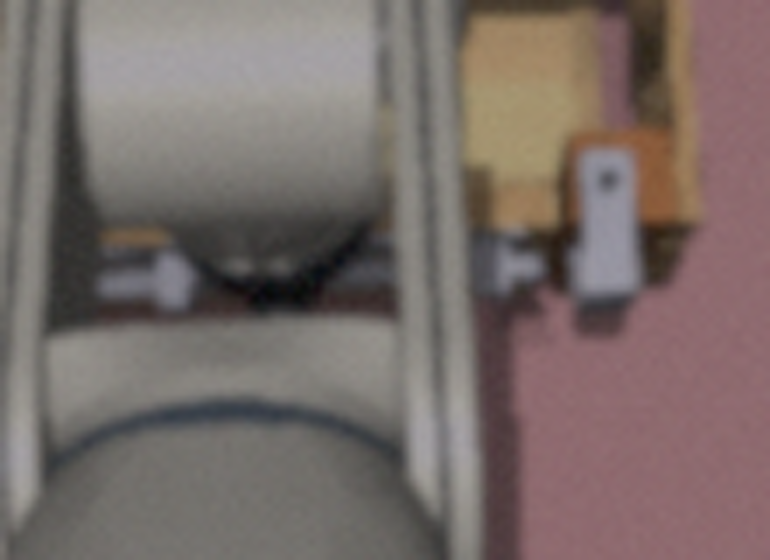

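The nose is out of the keeper in both views: the free rod end is left of the keeper, drawn about 55 mm. Next I'll take a grip over the gate's top rail and knob together, so the fingers also bear on the gate itself. Before that I check clearance to the top bowl.

```bash
python3 - <<'E'
from h import *
for u,v in((240,128),(221,128),(259,128),(240,110),(240,146)):print(onz("top",u,v,.245))
print("tin",onz("top",255,151,.1),"gourd",onz("top",194,164,.1))
print(rel([.5623+.0103,.0464+.0008,.178]))
E
```

```text
[0.72402096 0.0498074  0.245     ]
[0.72319587 0.10272299 0.245     ]
[ 0.72484655 -0.00314033  0.245     ]
[0.77681289 0.05103657 0.245     ]
[0.67212654 0.04859912 0.245     ]
tin [0.69873567 0.00916003 0.1       ] gourd [0.65359341 0.20039041 0.1       ]
[ 0.1 10.4 35.3]
```

>>> {"op": "drive_tool", "data": {"moves": [[0,0,3,0,0,0,0.1],[0,0,3,0,0,0,0.1],[0,0,0,0,0,0,0.35],[0,0,0,0,0,0,1],[0,0,0,0,0,0,1],[0,0,0,0,0,0,1],[0,5,0,0,0,0,1],[0,5,0,0,0,0,1],[0,0,0,0,0,0,1]]}}

```text
t: 8.35
tool_pos: [0.5731, 0.0468, 0.2075]
ee_rot: [0.681, 0.733, 0.0, 0.0]
wrist_force: [-0.4, -0.1, -0.6]
finger_gap: 0.0855
```

```bash
python3 -c "
from h import *
import cv2
st();
im=cams.get_image('scene');cv2.imwrite('pics/s6.png',cv2.resize(im[130:230,210:310,::-1],None,fx=6,fy=6,interpolation=cv2.INTER_CUBIC));im=cams.get_image('wrist');cv2.imwrite('pics/w6.png',im[:,:,::-1])"
```

```text
t 8.35 p [0.5731 0.0468 0.2075] F [-0.4 -0.1 -0.6] gap 0.0855
x [-0.073  0.997  0.   ] y [0.997 0.073 0.001] z [ 0.001  0.    -1.   ] j [ 0.06  0.38  1.76  0.    1.   -0.01]
```

View pics/s6.png

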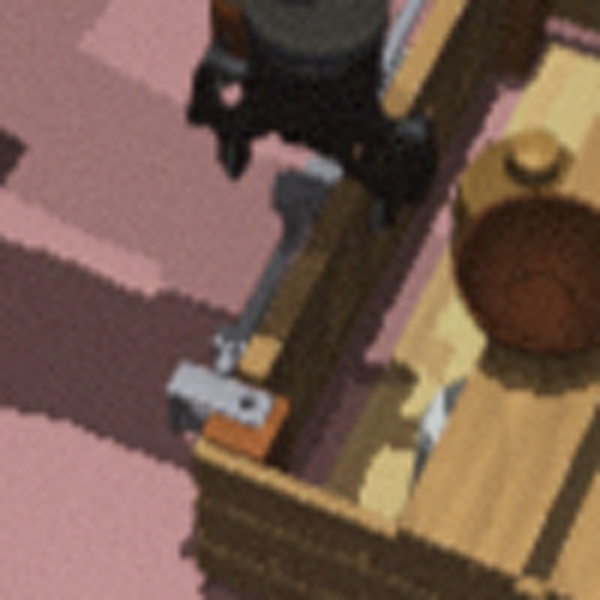

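View pics/w6.png

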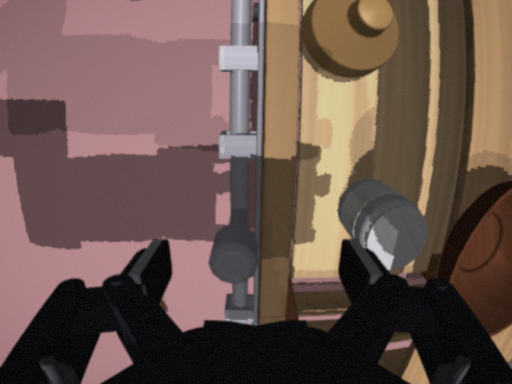

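The knob stands at (233,252) and the rail at (275,250); both lie between the open fingers. Descend to straddle, then close.

>>> {"op": "drive_tool", "data": {"moves": [[0,0,10,0,0,0,1],[0,0,10,0,0,0,1],[0,0,10,0,0,0,1],[0,0,6,0,0,0,1],[0,0,0,0,0,0,1]]}}

```text
t: 8.95
tool_pos: [0.5712, 0.0466, 0.1698]
ee_rot: [0.681, 0.733, -0.001, -0.001]
wrist_force: [-0.1, -0.1, 0.6]
finger_gap: 0.0851
```

>>> {"op": "drive_tool", "data": {"moves": [[0,0,0,0,0,0,0.7],[0,0,0,0,0,0,0.6],[0,0,0,0,0,0,0.5],[0,0,0,0,0,0,0.4],[0,0,0,0,0,0,0.3],[0,0,0,0,0,0,0.3]], "squeeze": 25}}

```text
t: 9.55
tool_pos: [0.5729, 0.0467, 0.172]
ee_rot: [0.681, 0.732, 0.001, 0.001]
wrist_force: [-0.1, -0.0, 4.0]
finger_gap: 0.0429
```

```bash
python3 -c "
from h import *
import cv2
st();
im=cams.get_image('scene');cv2.imwrite('pics/s7.png',cv2.resize(im[130:230,210:310,::-1],None,fx=6,fy=6,interpolation=cv2.INTER_CUBIC));im=cams.get_image('wrist');cv2.imwrite('pics/w7.png',im[:,:,::-1])"
```

```text
t 9.55 p [0.5729 0.0467 0.172 ] F [-0.1 -0.   4. ] gap 0.0429
x [-0.073  0.997  0.   ] y [0.997 0.073 0.002] z [ 0.002  0.    -1.   ] j [ 0.06  0.42  1.79  0.    0.93 -0.01]
```

View pics/w7.png

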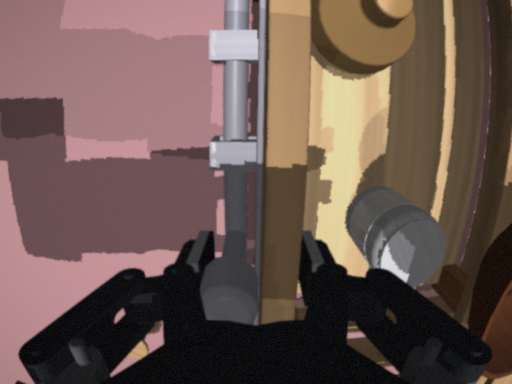

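Gap 43 mm (about 44.5 expected): rear pad behind the rail, front pad on the knob at (230,290). Now swing about the hinge, 295 mm away along tool x.

>>> {"op": "drive_tool", "data": {"moves": [[0,-1.5,0,0,0,0.3,0.3],[0,-3,0,0,0,0.6,0.3],[0,-4.4,0,0,0,0.86,0.3],[0,-4.4,0,0,0,0.86,0.3],[0,-4.4,0,0,0,0.86,0.3]]}}

```text
t: 10.15
tool_pos: [0.5552, 0.0465, 0.172]
ee_rot: [0.703, 0.711, 0.001, 0.0]
wrist_force: [2.5, 4.9, 5.7]
finger_gap: 0.0429
```

```bash
python3 -c "
from h import *
import cv2
st();
im=cams.get_image('wrist');cv2.imwrite('pics/w8.png',im[:,:,::-1])"
```

```text
t 10.15 p [0.5552 0.0465 0.172 ] F [2.5 4.9 5.7] gap 0.0429
x [-0.011  1.     0.001] y [1.    0.011 0.002] z [ 0.002  0.001 -1.   ] j [0.06 0.4  1.83 0.   0.91 0.05]
```

View pics/w8.png

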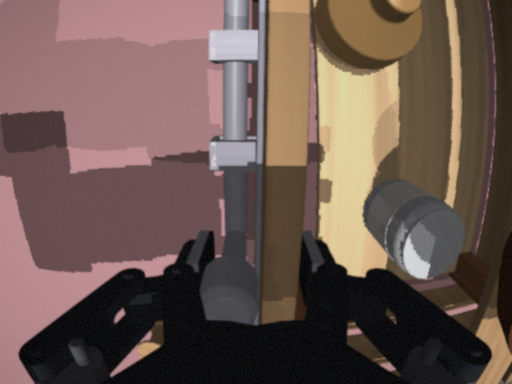

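The rail looks unchanged in the tool's frame, so the gate follows. Forces are small, so I continue.

>>> {"op": "drive_tool", "data": {"moves": [[0.1,-4.4,0,0,0,0.86,0.3],[0.1,-4.4,0,0,0,0.86,0.3],[0.1,-4.4,0,0,0,0.86,0.3],[0.1,-4.4,0,0,0,0.86,0.3],[0.1,-4.4,0,0,0,0.86,0.3],[0.1,-4.4,0,0,0,0.86,0.3],[0.1,-4.4,0,0,0,0.86,0.3]]}}

```text
t: 10.9
tool_pos: [0.5247, 0.0486, 0.172]
ee_rot: [0.739, 0.673, 0.002, 0.0]
wrist_force: [2.4, 6.6, 4.6]
finger_gap: 0.0428
```

>>> {"op": "drive_tool", "data": {"moves": [[0.1,-4.4,0,0,0,0.86,0.3],[0.1,-4.4,0,0,0,0.86,0.3],[0.1,-4.4,0,0,0,0.86,0.3],[0.1,-4.4,0,0,0,0.86,0.3],[0.1,-4.4,0,0,0,0.86,0.3],[0.1,-4.4,0,0,0,0.86,0.3],[0.1,-4.4,0,0,0,0.86,0.3]]}}

```text
t: 11.6
tool_pos: [0.4946, 0.0538, 0.172]
ee_rot: [0.774, 0.634, 0.002, 0.0]
wrist_force: [3.5, 8.3, 3.0]
finger_gap: 0.043
```

>>> {"op": "drive_tool", "data": {"moves": [[0,-3,0,0,0,0.6,0.3],[0,-1,0,0,0,0.2,0.3],[0,0,0,0,0,0,0.3],[0,0,0,0,0,0,0.3],[0,0,0,0,0,0,0.3]]}}

```text
t: 12.1
tool_pos: [0.4908, 0.0547, 0.172]
ee_rot: [0.778, 0.628, 0.002, 0.0]
wrist_force: [5.1, 9.3, 3.4]
finger_gap: 0.0432
```

```bash
python3 -c "
from h import *
import cv2
st();
im=cams.get_image('top');cv2.imwrite('pics/t9.png',cv2.resize(im[100:260,100:340,::-1],None,fx=3.2,fy=3.2,interpolation=cv2.INTER_CUBIC))
im=cams.get_image('scene');cv2.imwrite('pics/s9.png',cv2.resize(im[90:240,180:350,::-1],None,fx=4,fy=4,interpolation=cv2.INTER_CUBIC));im=cams.get_image('wrist');cv2.imwrite('pics/w9.png',im[:,:,::-1]);st()"
```

```text
t 12.1 p [0.4908 0.0547 0.172 ] F [5.1 9.3 3.4] gap 0.0432
x [0.21  0.978 0.003] y [ 0.978 -0.21   0.003] z [ 0.004  0.002 -1.   ] j [0.09 0.32 1.96 0.   0.86 0.3 ]
t 12.25 p [0.4908 0.0547 0.172 ] F [4.7 9.  3.4] gap 0.0431
x [0.21  0.978 0.003] y [ 0.978 -0.21   0.003] z [ 0.004  0.002 -1.   ] j [0.09 0.32 1.96 0.   0.86 0.3 ]
```

View pics/w9.png

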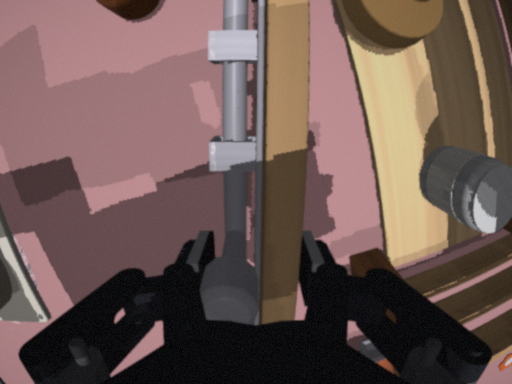

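View pics/t9.png

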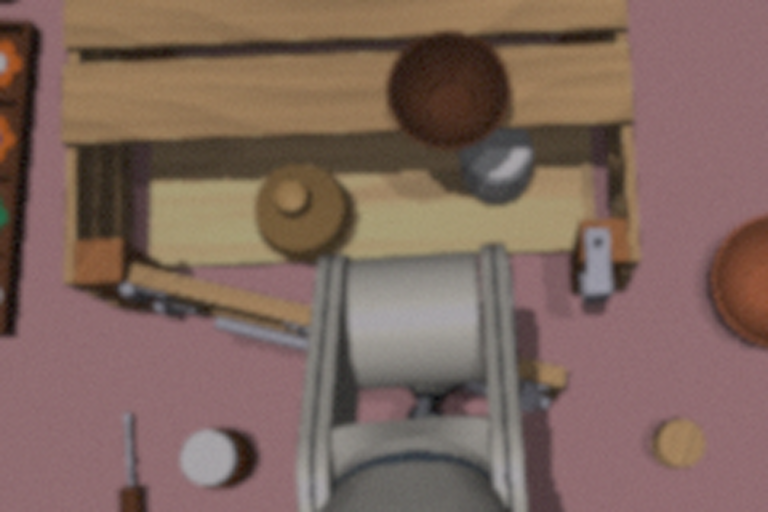

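View pics/s9.png

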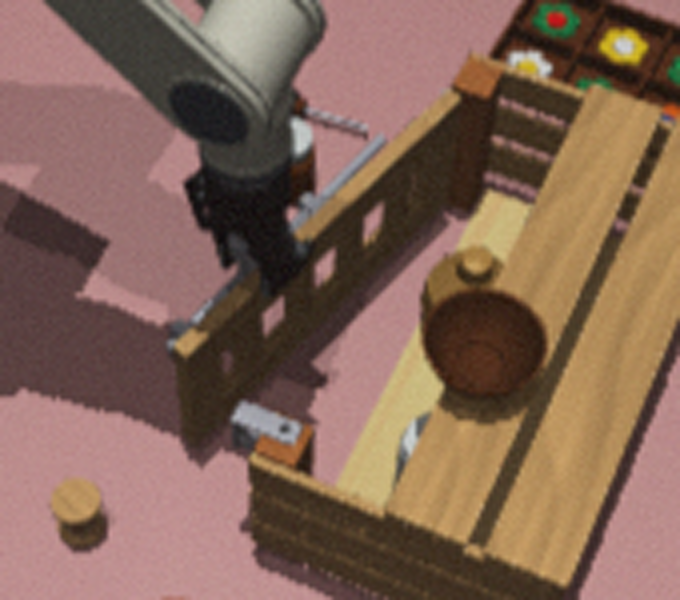

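The gate stands open by 0.285 rad (tool turn since shut). The wrist view matches the one at grip time, with the knob at (230,290) and the guide at (233,155), so the bolt hasn't slid. The wares look undisturbed and everything is still, so I'll hand it in.

```bash
python3 -c "
from h import *
robot.close_job();st()"
```

```text
the job is handed in; nothing more can be done
the job is handed in; nothing more can be done
```

The gate is open by about 0.285 rad (roughly 11.5 cm at its free edge), and the gripper was still holding it when I handed the job in at 12.25 s. `close_job` reports no verdict.

- **Bolt:** I took it by the knob, lifted it about 12 mm and drew it back about 55 mm. The sliding force was about 3 N, with no jam at the lip; the highest wrist reading while lifting and drawing was about 13 N. The camera views show the nose clear of the keeper.
- **Gate:** I let go of the knob and gripped the gate's top rail and the knob together, then swung the gate about its hinge.

**Last checks:**
- **Gap:** 43 mm when handed in; about 44.5 mm was expected for the rail plus knob.
- **Wrist force:** about 11 N. A sideways force of about 9 N along the gate built up during the swing and I did not relieve it.
- **Stillness:** the tool position did not change over the last 0.15 s of readings.
- **Bolt position:** the knob sat in the same place against its guides as when I gripped it, so the bolt had not slid back.
- **Other wares:** those near the crate looked undisturbed in the last pictures; I did not measure their positions. The bangle was not in the last pictures, and the arm never went near it.

**Disagreement:** the different camera pairs gave the knob's top between 0.213 and 0.233 m high. I worked with 0.225 m, against the expected 0.229 m, and the grasp confirmed it.

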